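# Open the bird-bath cleaning tablets kept in the balcony cupboard door

## Robot

A 6-joint arm with a two-finger parallel gripper is mounted at the origin on the work surface. World frame = base frame: x ahead of the robot, y to its left, z up, the work surface at z = 0. Lengths are in m, angles in rad, forces in N, time in s.
With the tool pointing down it reaches from about 0.375 to 0.975 m from the base axis. Payload 3.8 kg.
Tool frame: the origin (TCP) lies midway between the tips of the shut fingers; the grasp point (between the pads) lies 19 mm behind it; z points along the fingers, y is the line along which they close (so a half turn about z gives the same grasp; the last joint's range is limited). The gripper opens to 85 mm and grips with 20 to 120 N. Pads are 22 mm wide; open, the fingers measure 114 mm over their backs; the gripper's body (76 mm by 85 mm) begins 54 mm behind the grasp point. The pads swing forward as they close: fully open they stand 13 mm farther back than shut.
Start: joints at [-1.203, 0.264, 1.604, -0, 1.274, -0.037], TCP at [0.266, -0.62, 0.209] pointing down, gripper open.
Joint ranges: [-2.63, 2.63], [-0.94, 2.18], [0.31, 2.57], [-1.31, 4.45], [0, 2.66], [-2.55, 2.55]. Speed limits (rad/s): [2.57, 2.57, 3.14, 3.14, 3.14, 3.14].

## Interface

Orientations are given as a rotation vector (axis times angle).
In Python, from workcell import sensors, viewer, job gives the robot as it stands.
- The arm moves only by the shell command python3 -m inch 'ROWS' [FORCE]. ROWS is JSON, one flat list of numbers, 7 for each row, row after row: the shift along the tool's x, y, z in mm, then the turn, a rotation vector about the tool's x, y, z in degrees, then the finger opening in mm, from 0 to 85.4. A call has exactly 8 rows; each row shifts and turns the commanded pose from where the row before left it, along the tool's axes as they then stand; what a row does not reach is not made up. A row lasts 1/10 s, in which the tool goes at most 50 mm and 8.59 degrees, less where a joint would pass 70% of its speed; a pose out of reach is approached as far as the arm can. A call is refused whole if a number of a shift passes 50 or a number of a turn 8.59, either way. A call with a gripper value outside its range is refused whole. The fingers move at their own pace and stop on an object; FORCE is the grip in N (left out, the last holds). Time passes only in rows, so rows that do not move let the fingers close, or fill a call up. It gives the time, the measured TCP pose, the force, the opening and the grip force at its end, in the units of the state.
- sensors.read_state(): the state, without advancing time (a new reading comes with each control period).
- viewer.read_camera(name): name is "side" or "top"; returns the picture (384x512x3 uint8, red, green, blue); there is no depth.
- viewer.camera_params(name): a dict with "K" (3x3 intrinsics, pixels), "world_to_cam" (4x4, takes a point from world to camera coordinates). Camera axes: x right, y down, z forward; pixel columns grow to the right and rows downward; lengths in m; the calibration is good to about 2 mm. A picture is of the moment at which its call begins. camera_params takes no time and is no camera call.
- job.finish_job(): hands the job in; it is judged then, once.
The state is a dict: "time": time; "q": joint angles; "joint_vel": joint speeds; "joint_torque": joint torques, N m; "tool_pos": TCP position; "tcp_rot": TCP orientation; "wrist_force": force on the tool from outside, world axes, zero at the start; "torque": the same for the moment, N m; "width": opening from 0.0 (shut) to 1.0 (fully open); "grip_force": force on a finger pad.
Only numpy, scipy, OpenCV 4.12 (cv2) and the standard library are available. Lean on these libraries where they do the work, as an engineer would, in place of code of your own. Each camera call takes 0.05 s, during which the arm holds its last target. There are 200 camera calls.

## Task

The bird bath needs its cleaning tablets, which stand in the rack on the inside of the little cupboard's door: pull the door wide open by its handle, then press the jar's red safety cap down against its spring, twist it anticlockwise while it is down until it comes free, and lift it off without wrenching it. Finish still holding the cap upright in the gripper, straight above the open jar and clear of it by a few centimetres to about a hand's width; leave the door open and the other things on the table where they are.

Things in the scene. Friction and masses are not known exactly. Their poses are not given: they have to be found in the camera images.
- cabinet: Small sage-green cupboard with an oak top, 230 mm wide, 170 mm deep, 250 mm high, fixed to the table; origin under its centre, its door on its -x side. The door panel is 228 mm wide and 15 mm thick, from 14 to 236 mm above the table; the cupboard's top slab lies just above it, from 238 to 250 mm, about level with its outer face.
- cabinet_door (a joint): Angle of the cupboard's door, rad: 0 shut (as at the start), grows as it swings out towards the robot, 1.9 at most; 1.57 is square to the cupboard. The hinge is at the left edge seen from the robot, so the door opens clockwise seen from above. It is stiff (about 2 N at the handle) and the door stays where it is left.
- door_handle (a point): Where to grip the door handle: an upright round steel bar, 11 mm thick, its axis 35 mm in front of the door's outer face and 200 mm from the hinge line along the door. The bar runs from 154 to 240 mm above the table; this point lies on its axis at 212 mm. Its axes are the door's: z up, -x out of the door's outer face, y along the door towards the hinge.
- door_hinge (a point): Point on the door's upright hinge line, 212 mm above the table (as high as door_handle), in the plane of the door's outer face. Axes as for door_handle.
- jar_rim (a point): Centre of the white tablet jar's mouth, 218 mm above the table. The jar, 46 mm across, is clamped upright in a steel rack inside the door, its axis 55 mm from the door's inner face and 100 mm from the hinge line; it swings with the door and cannot turn or lift out. It is narrower than the cap down to the rack's edge 68 mm under the rim. Axes as for door_handle (-x towards the panel).
- cap_center (a point): Centre, half-way up, of the red ribbed safety cap: 53 mm across, 26 mm high, 35 g, z along its axis, up. Locked on the jar (as at the start) this point is 3 mm below the rim and the cap's top 8 mm below the door's top edge. Locked, it turns neither way and does not lift; once freed it rises straight up and clears the neck after about 20 mm.
- cap_liner (a joint): Travel, m, of the sprung disc in the cap: 0 locked, 0.0045 fully pressed, -0.003 off the jar. The spring pushes the cap up with 7 N locked, 12 N fully pressed. To open: press the cap down 3 to 4.5 mm, keep it down and turn it anticlockwise seen from above by about 1.0 rad (the catch is passed at 0.65, a stop comes at 1.45), then lift.
- feeder: Green plastic hopper bird feeder with a red flip-top gable roof, 180 x 170 mm, 200 mm high; origin under its centre. To be left alone.
- dish: Blue ceramic bird bath dish, 230 mm across, 45 mm high; origin under its centre. To be left alone.
- scoop: Steel refill scoop, 225 mm long, 54 mm wide, 36 mm high, bowl to its +x; origin on the table behind the bowl. To be left alone.
- perch_ring: Wooden perch ring lying flat, 120 mm across, 13 mm high; origin under its centre. To be left alone.
- stake_clip: Green metal stake clip lying flat, 145 mm long, 20 mm high; origin under its middle. To be left alone.
- seed_tin: Aluminium seed tin with a green lid, 100 mm across, 156 mm high; origin under its centre. To be left alone.

How it is judged:
By the outcome, as a careful person would: the job done as asked, in the order asked, and still so for the second after the job is handed in, while the arm keeps its last pose, push and grip.
It also fails if it takes over 58 s, if anything falls off the work surface, if the arm or the gripper's body presses on something with over 40 N, if the wrist force passes 120 N, or if a joint passes its speed limit or range.

## Working session

There is one attempt and no reset: what is moved stays moved. The work goes in short steps, Python scripts to look and compute and a shell command to move; the robot and the scene stay as the last step left them, time stands still between calls to the robot, and variables do not carry over. Pictures are saved under pics/ and viewed, at most 10 in all, crops included, and the job is handed in when it is done.

```bash
ls; mkdir -p pics; python3 - <<'E'
from workcell import sensors, viewer
import cv2,numpy as np
np.set_printoptions(precision=4,suppress=True)
ims=[]
for n in("side","top"):
    im=viewer.read_camera(n); cv2.imwrite(f"pics/{n}0.png",im[:,:,::-1])
    p=viewer.camera_params(n); print(n,p["K"],p["world_to_cam"])
    c=np.array(p["world_to_cam"]); print(-c[:3,:3].T@c[:3,3])
s=sensors.read_state(); print(s)
E
```

```text
pics
side [[352.4997   0.     257.3727]
 [  0.     352.4997 193.5892]
 [  0.       0.       1.    ]] [[-0.9135 -0.4066 -0.0139  0.5119]
 [-0.1905  0.4578 -0.8684  0.2523]
 [ 0.3594 -0.7906 -0.4957  0.9599]
 [ 0.      0.      0.      1.    ]]
[0.1707 0.8516 0.702 ]
top [[484.1545   0.     260.179 ]
 [  0.     484.1545 199.931 ]
 [  0.       0.       1.    ]] [[-0.0012 -1.     -0.0041 -0.0125]
 [-0.9964  0.0016 -0.0849  0.5407]
 [ 0.0849  0.004  -0.9964  1.883 ]
 [ 0.      0.      0.      1.    ]]
[ 0.379  -0.0208  1.9221]
{'time': 0.1, 'q': array([-1.2029,  0.2647,  1.6052,  0.    ,  1.2737, -0.0369]), 'joint_vel': array([ 0.0008, -0.0006, -0.0031, -0.    , -0.0007,  0.0003]), 'joint_torque': array([ -0.0001, -51.6707, -36.859 ,  -0.    ,   0.0063,  -0.    ]), 'tool_pos': array([ 0.2656, -0.6198,  0.2081]), 'tcp_rot': array([-3.0755, -0.6312,  0.0005]), 'wrist_force': array([0.4403, 0.8691, 0.4116]), 'torque': array([ 0.0039, -0.0337,  0.0083]), 'grip_force': 0.0, 'width': 1.0014419686025298}
```

View pics/side0.png

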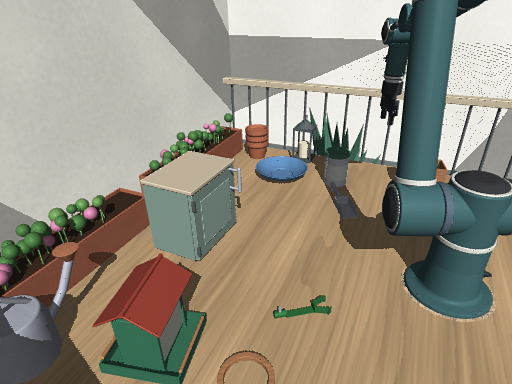

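View pics/top0.png

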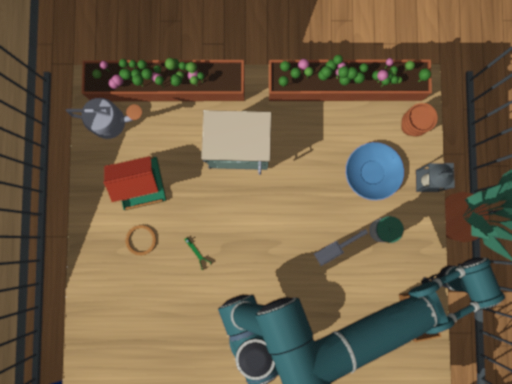

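Side view: cupboard at (190,205) with its handle at (238,180). Top view: oak slab at about (203–270,111–163) and handle at (261,167). The dish, feeder, ring and clip are clear of it, and the robot is to the lower right.

```bash
cat > h.py <<'E'
import numpy as np,cv2
from workcell import sensors, viewer
from scipy.spatial.transform import Rotation as R
np.set_printoptions(precision=4,suppress=True)
P={n:viewer.camera_params(n) for n in("side","top")}
def ray(n,u,v):
    c=np.array(P[n]["world_to_cam"]); d=c[:3,:3].T@np.linalg.solve(np.array(P[n]["K"]),[u,v,1.]); return -c[:3,:3].T@c[:3,3],d
def onz(n,u,v,z):
    o,d=ray(n,u,v); return o+d*(z-o[2])/d[2]
def proj(n,p):
    c=np.array(P[n]["world_to_cam"]); q=np.array(P[n]["K"])@(c[:3,:3]@np.array(p)+c[:3,3]); return q[:2]/q[2]
def cross(a,b):
    (o,d),(p,e)=a,b; t=np.linalg.lstsq(np.c_[d,-e],p-o,rcond=None)[0]; x,y=o+d*t[0],p+e*t[1]; return (x+y)/2,np.linalg.norm(x-y)
def show(n,name,c,k):
    im=viewer.read_camera(n)[:,:,::-1]; x0,y0,x1,y1=c
    cv2.imwrite("pics/"+name,cv2.resize(im[y0:y1,x0:x1],None,fx=k,fy=k,interpolation=cv2.INTER_CUBIC))
def st():
    s=sensors.read_state(); print(round(s["time"],2),s["tool_pos"],R.from_rotvec(s["tcp_rot"]).as_matrix(),s["wrist_force"],s["width"],s["grip_force"],s["q"]); return s
E
python3 - <<'E'
from h import *
im=cv2.imread("pics/top0.png").astype(int)
print(im[140,235],im[166,235],im[200,300])
m=(np.abs(im-im[140,235]).sum(2)<45).astype(np.uint8); m[:105]=0;m[175:]=0;m[:,:195]=0;m[:,280:]=0
m=cv2.morphologyEx(m,cv2.MORPH_OPEN,np.ones((3,3)))
cs=max(cv2.findContours(m,0,1)[0],key=cv2.contourArea); print(cv2.contourArea(cs))
r=cv2.minAreaRect(cs);b=cv2.boxPoints(r);h=cv2.approxPolyDP(cv2.convexHull(cs),4,True)[:,0]
print(r,h)
for q in b: print(q,onz("top",*q,.25))
W=[onz("top",*q,.25)for q in h]
for q in W: print(q)
a=cv2.imread("pics/side0.png")[140:280,130:260];t=cv2.imread("pics/top0.png")[100:180,190:290]
cv2.imwrite("pics/c0.png",np.hstack([cv2.resize(a,(390,420),interpolation=2),cv2.resize(t,(400,420),interpolation=2)]))
E
```

```text
[155 177 190] [104 111  95] [104 149 176]
3060.0
((235.251220703125, 134.96096801757812), (66.9673080444336, 48.13275146484375), 1.7899105548858643) [[204 110]
 [269 113]
 [268 159]
 [203 158]]
[201.0322 157.9697] [0.6688 0.1923 0.25  ]
[202.5356 109.8605] [0.8402 0.1885 0.25  ]
[269.4702 111.9522] [ 0.8322 -0.0473  0.25  ]
[267.9668 160.0615] [ 0.661  -0.0416  0.25  ]
[0.8397 0.1834 0.25  ]
[ 0.8284 -0.0456  0.25  ]
[ 0.6647 -0.0417  0.25  ]
[0.6687 0.1854 0.25  ]
```

View pics/c0.png

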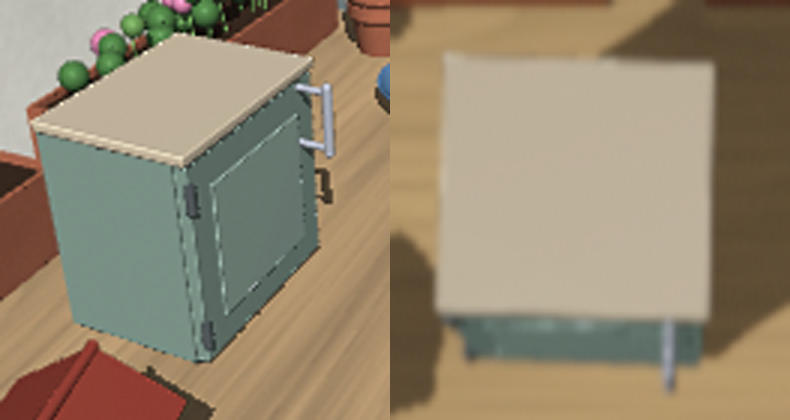

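```bash
python3 - <<'E'
from h import *
im=cv2.imread("pics/side0.png").astype(int)
sub=im[160:200,228:246]
b=(sub[:,:,0]-sub[:,:,2]); br=sub.sum(2)
m=(b>5)&(br>390); 
ys,xs=np.nonzero(m)
print("\n".join("".join(".#"[v] for v in r) for r in m))
im=cv2.imread("pics/top0.png").astype(int)
sub=im[155:180,250:270]; m=((sub[:,:,0]-sub[:,:,2])>5)&(sub.sum(2)>360)
print("\n".join("".join(".#"[v] for v in r) for r in m))
c=onz("top",235.6,135.4,.25); print("C",c)
for yaw in(1,1.5,2):
    a=-np.radians(yaw); 
    for s in(1,-1):
        r=R.from_euler("z",s*np.radians(yaw)).as_matrix(); g=c.copy();
        for z in(.24,.154):
            h=c+r@[-.12,-.086,0]; h[2]=z; print(s*yaw,h,proj("side",h),proj("top",h))
# side-view slab corners front-left, front-right, back-left
for q in((130+184/3,140+160/3),(130+313/3,140+57/3),(130+32/3,140+120/3),(130+175/3,140+35/3)): print(q,onz("side",*q,.25))
E
```

```text
Traceback (most recent call last):
TypeError: string indices must be integers, not 'numpy.bool'
```

```bash
python3 - <<'E'
from h import *
im=cv2.imread("pics/side0.png").astype(int)
sub=im[160:200,228:246]
m=((sub[:,:,0]-sub[:,:,2])>5)&(sub.sum(2)>390)
pr=lambda m:print("\n".join("".join(".#"[int(v)] for v in r) for r in m))
pr(m)
im=cv2.imread("pics/top0.png").astype(int)
sub=im[155:180,250:270]; m=((sub[:,:,0]-sub[:,:,2])>5)&(sub.sum(2)>360)
pr(m)
c=onz("top",235.6,135.4,.25); print("C",c)
for yaw in(-2,-1,1,2):
    r=R.from_euler("z",np.radians(yaw)).as_matrix()
    for z in(.24,.154):
        h=c+r@[-.12,-.086,0]; h[2]=z; print(yaw,h,proj("side",h),proj("top",h))
for q in((130+184/3,140+160/3),(130+313/3,140+57/3),(130+32/3,140+120/3),(130+175/3,140+35/3)): print(q,onz("side",*q,.25))
E
```

```text
..................
..................
..................
..................
..................
..................
..................
..................
#####.....##......
########.###......
....########......
..........##......
..........###.....
..........###.....
..........###.....
..........###.....
..........###.....
..........###.....
#.........###.....
..........###.....
..........###.....
..........###.....
..........###.....
..........###.....
..........###.....
..........###.....
..##......###.....
..#####...###.....
....#########.....
........#####.....
...........##.....
...........##.....
..................
..................
..................
..................
..................
..................
..................
..................
....................
....................
....................
....................
....................
....................
....................
........###.........
........###.........
........###.........
........###.........
........###.........
........###.........
........###.........
.........##.........
.........#..........
....
[... 293 characters left out ...]
.01    0.154 ] [239.1382 191.9207] [259.123  173.9167]
-1 [ 0.6271 -0.0122  0.24  ] [237.9123 166.9823] [259.5778 170.111 ]
-1 [ 0.6271 -0.0122  0.154 ] [239.0313 191.5294] [259.7019 173.5263]
1 [ 0.6301 -0.0164  0.24  ] [237.6523 166.2782] [260.7716 169.2601]
1 [ 0.6301 -0.0164  0.154 ] [238.7768 190.756 ] [260.8383 172.7159]
2 [ 0.6317 -0.0184  0.24  ] [237.5014 165.9305] [261.357  168.8195]
2 [ 0.6317 -0.0184  0.154 ] [238.6294 190.3741] [261.3955 172.2961]
(191.33333333333334, 193.33333333333334) [0.6578 0.1955 0.25  ]
(234.33333333333331, 159.0) [ 0.6539 -0.0412  0.25  ]
(140.66666666666666, 180.0) [0.8317 0.1861 0.25  ]
(188.33333333333334, 151.66666666666666) [ 0.8214 -0.0363  0.25  ]
```

Bar seen at side (239,168–191) and top (259,170): the handle is near (0.624,-0.011) and the cupboard's yaw is about -1.6°. I'll rise and travel there next.

```bash
python3 -m inch '[0,0,-48,0,0,0,85, 0,0,-48,0,0,0,85, 0,0,-48,0,0,0,85, 37.9,-27.9,0,0,0,0,85, 37.9,-27.9,0,0,0,0,85, 37.9,-27.9,0,0,0,0,85, 37.9,-27.9,0,0,0,0,85, 37.9,-27.9,0,0,0,0,85]' 30
python3 -m inch '[37.9,-27.9,0,0,0,0,85, 37.9,-27.9,0,0,0,0,85, 37.9,-27.9,0,0,0,0,85, 37.9,-27.9,0,0,0,0,85, 37.9,-27.9,0,0,0,0,85, 37.9,-27.9,0,0,0,0,85, 37.9,-27.9,0,0,0,0,85, 37.9,-27.9,0,0,0,0,85]'
python3 -m inch '[0,0,0,0,0,-7.8,85, 0,0,0,0,0,-7.8,85, 0,0,0,0,0,-7.8,85, 0,0,0,0,0,-7.8,85, 0,0,0,0,0,-7.8,85, 0,0,0,0,0,-7.8,85, 0,0,0,0,0,-7.8,85, 0,0,0,0,0,-7.8,85]'
python3 -m inch '[0,0,0,0,0,-7.8,85, 0,0,0,0,0,-7.8,85, 0,0,0,0,0,-7.8,85, 0,0,0,0,0,-7.8,85, 0,0,0,0,0,-7.8,85, 0,0,0,0,0,-7.8,85, 0,0,0,0,0,-7.8,85, 0,0,0,0,0,-7.8,85]'
```

```text
time: 0.9
tool_pos: [0.3855, -0.4157, 0.3527]
tcp_rot: [-3.077, -0.631, 0.0]
wrist_force: [0.9, -0.2, -0.5]
width: 0.998
grip_force: 0.0
time: 1.7
tool_pos: [0.5763, -0.0911, 0.3528]
tcp_rot: [-3.077, -0.632, 0.001]
wrist_force: [0.5, -1.9, 0.2]
width: 0.997
grip_force: 0.0
time: 2.5
tool_pos: [0.5755, -0.0929, 0.3526]
tcp_rot: [-2.298, -2.14, 0.001]
wrist_force: [0.5, -0.7, -0.2]
width: 0.996
grip_force: 0.0
time: 3.3
tool_pos: [0.5756, -0.0929, 0.3526]
tcp_rot: [-0.857, -3.021, 0.0]
wrist_force: [-0.7, -0.2, 0.1]
width: 0.994
grip_force: 0.0
```

```bash
python3 -m inch '[0,0,0,0,0,-7.6,85, 0,0,0,0,0,-7.6,85, 0,0,0,0,0,-7.6,85, 0,0,0,0,0,-7.6,85, -23,41.6,0,0,0,0,85, -23,41.6,0,0,0,0,85, 0,0,0,0,0,0,85, 0,0,0,0,0,0,85]'
python3 - <<'E'
from h import *
st(); show("side","s1.png",(150,40,290,220),3)
E
```

```text
time: 4.1
tool_pos: [0.624, -0.0103, 0.3522]
tcp_rot: [-0.041, -3.139, 0.001]
wrist_force: [-0.2, 0.9, -0.2]
width: 0.99
grip_force: 0.0
4.1 [ 0.624  -0.0103  0.3522] [[-0.9997  0.0259 -0.0021]
 [ 0.0259  0.9997 -0.0004]
 [ 0.0021 -0.0005 -1.    ]] [-0.1864  0.9073 -0.2325] 0.9896667378081566 0.0 [-0.0561  0.1165  1.5198 -0.0005  1.5074 -1.6011]
```

View pics/s1.png

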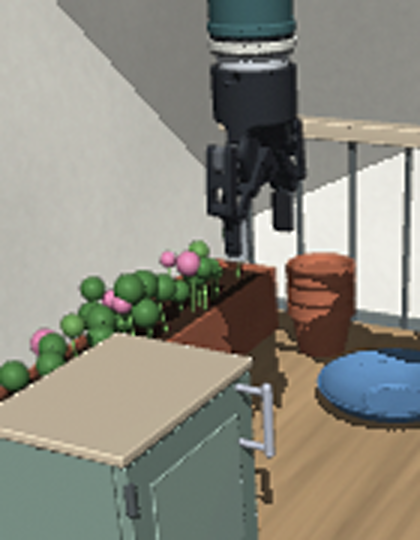

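The open gripper, tips at about (228,123) and (244,115), is above the handle bar at (239,168). Descending.

```bash
python3 -m inch '[0,0,30,0,0,0,85, 0,0,30,0,0,0,85, 0,0,30,0,0,0,85, 0,0,25,0,0,0,85, 0,0,20,0,0,0,85, 0,0,20,0,0,0,85, 0,0,0,0,0,0,85, 0,0,0,0,0,0,85]'
python3 - <<'E'
from h import *
show("side","s2.png",(180,110,280,220),5)
E
```

```text
time: 4.95
tool_pos: [0.6236, -0.0122, 0.1984]
tcp_rot: [-0.046, -3.14, 0.0]
wrist_force: [-0.1, -0.6, 0.5]
width: 0.995
grip_force: 0.0
```

View pics/s2.png

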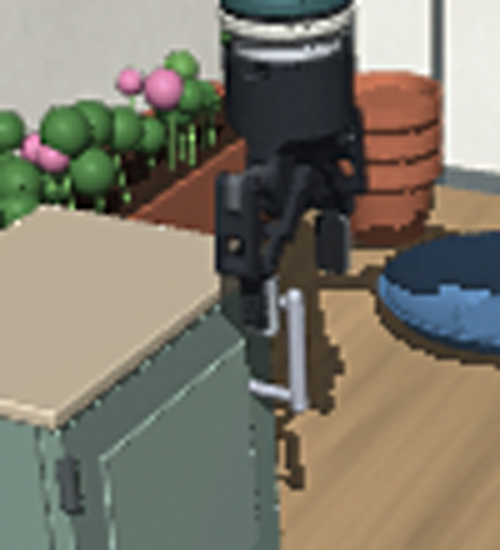

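```bash
python3 - <<'E'
from h import *
for p in((.6236,.0373,.211),(.6236,-.0617,.211),(.6236,-.0122,.24),(.6236,-.0122,.154)): print((proj("side",p)-[180,110])*5)
E
```

```text
[259.4844 363.0462]
[331.1973 296.0495]
[294.7601 285.8474]
[300.1631 408.6854]
```

The bar at crop (297,290–408) matches the prediction, and the fingers sit on either side of it. I'll lower slightly and close.

```bash
python3 -m inch '[0,0,4,0,0,0,85, 0,0,0,0,0,0,5, 0,0,0,0,0,0,5, 0,0,0,0,0,0,5, 0,0,0,0,0,0,5, 0,0,0,0,0,0,5, 0,0,0,0,0,0,5, 0,0,0,0,0,0,5]' 30
```

```text
time: 5.8
tool_pos: [0.6241, -0.0136, 0.1946]
tcp_rot: [-0.044, -3.141, 0.007]
wrist_force: [-1.6, -6.1, 0.7]
width: 0.114
grip_force: 29.2
```

```bash
python3 -m inch '[0,-1.3,0,0,0,0,5, 5.2,1,0,0,0,1.5,5, 5.2,1,0,0,0,1.5,5, 10.4,2.1,0,0,0,3,5, 10.4,2.1,0,0,0,3,5, 10.4,2.1,0,0,0,3,5, 10.4,2.1,0,0,0,3,5, 10.4,2.1,0,0,0,3,5]' 30
```

```text
time: 6.6
tool_pos: [0.5644, 0.0101, 0.1945]
tcp_rot: [0.54, 3.094, 0.0]
wrist_force: [0.9, -1.8, 0.3]
width: 0.113
grip_force: 29.4
```

```bash
A='[10.4,2.1,0,0,0,3,5]'; python3 -m inch '[10.4,2.1,0,0,0,3,5, 10.4,2.1,0,0,0,3,5, 10.4,2.1,0,0,0,3,5, 10.4,2.1,0,0,0,3,5, 10.4,2.1,0,0,0,3,5, 10.4,2.1,0,0,0,3,5, 10.4,2.1,0,0,0,3,5, 10.4,2.1,0,0,0,3,5]' 30
python3 -m inch '[10.4,2.1,0,0,0,3,5, 10.4,2.1,0,0,0,3,5, 10.4,2.1,0,0,0,3,5, 10.4,2.1,0,0,0,3,5, 10.4,2.1,0,0,0,3,5, 10.4,2.1,0,0,0,3,5, 10.4,2.1,0,0,0,3,5, 10.4,2.1,0,0,0,3,5]' 30
```

```text
time: 7.4
tool_pos: [0.5023, 0.0672, 0.1945]
tcp_rot: [1.171, 2.913, 0.005]
wrist_force: [5.0, 1.0, -2.5]
width: 0.116
grip_force: 29.3
time: 8.2
tool_pos: [0.4688, 0.1438, 0.1946]
tcp_rot: [1.749, 2.605, 0.008]
wrist_force: [9.4, -0.0, -5.5]
width: 0.113
grip_force: 29.3
```

```bash
python3 -m inch '[10.4,2.6,0,0,0,3,5, 10.4,2.6,0,0,0,3,5, 10.4,2.6,0,0,0,3,5, 10.4,2.6,0,0,0,3,5, 10.4,2.6,0,0,0,3,5, 10.4,2.6,0,0,0,3,5, 10.4,2.6,0,0,0,3,5, 10.4,2.6,0,0,0,3,5]' 30
python3 -m inch '[10.4,2.1,0,0,0,3,5, 5.2,1,0,0,0,2,5, 0,0,0,0,0,0,5, 0,0,0,0,0,0,5, 0,0,0,0,0,0,85, 0,0,0,0,0,0,85, 0,0,0,0,0,0,85, 0,0,0,0,0,0,85]' 30
python3 - <<'E'
from h import *
st()
E
```

```text
time: 9.0
tool_pos: [0.469, 0.2281, 0.1945]
tcp_rot: [-2.255, -2.186, 0.001]
wrist_force: [-0.7, -2.2, 2.7]
width: 0.111
grip_force: 29.9
time: 9.8
tool_pos: [0.4737, 0.2426, 0.1941]
tcp_rot: [-2.346, -2.089, 0.001]
wrist_force: [0.5, 0.6, -0.1]
width: 0.785
grip_force: 0.0
9.8 [0.4737 0.2426 0.1941] [[ 0.1154  0.9933 -0.0003]
 [ 0.9933 -0.1154 -0.0002]
 [-0.0003 -0.0003 -1.    ]] [ 0.4695  0.578  -0.1249] 0.7849866493052153 0.0 [ 0.4266  0.0039  1.9254 -0.0001  1.2127  0.5422]
```

```bash
python3 -m inch '[0,0,0,0,0,0,85, 0,0,-20,0,0,0,85, 0,0,-30,0,0,0,85, 0,0,-40,0,0,0,85, 0,0,-40,0,0,0,85, -40,0,-20,0,0,0,85, -50,0,0,0,0,0,85, -50,0,0,0,0,0,85]' 30
python3 -m inch '[-50,0,0,0,0,0,85, -50,0,0,0,0,0,85, -50,0,0,0,0,0,85, -50,0,0,0,0,0,85, -50,0,0,0,0,0,85, -50,0,0,0,0,0,85, 0,0,0,0,0,0,85, 0,0,0,0,0,0,85]' 30
python3 - <<'E'
from h import *
s=viewer.read_camera("side")[:,:,::-1];t=viewer.read_camera("top")[:,:,::-1]
cv2.imwrite("pics/s3f.png",s);cv2.imwrite("pics/t3f.png",t)
cv2.imwrite("pics/c3.png",np.hstack([cv2.resize(s[120:280,130:290],(400,400),interpolation=2),cv2.resize(t[100:260,150:310],(400,400),interpolation=2)]))
E
```

```text
time: 10.6
tool_pos: [0.4579, 0.1029, 0.3457]
tcp_rot: [2.342, 2.091, 0.004]
wrist_force: [1.1, -0.5, -0.1]
width: 0.992
grip_force: 0.0
time: 11.4
tool_pos: [0.4227, -0.1952, 0.3441]
tcp_rot: [-2.349, -2.085, -0.0]
wrist_force: [0.3, 0.4, 0.1]
width: 0.997
grip_force: 0.0
```

View pics/c3.png

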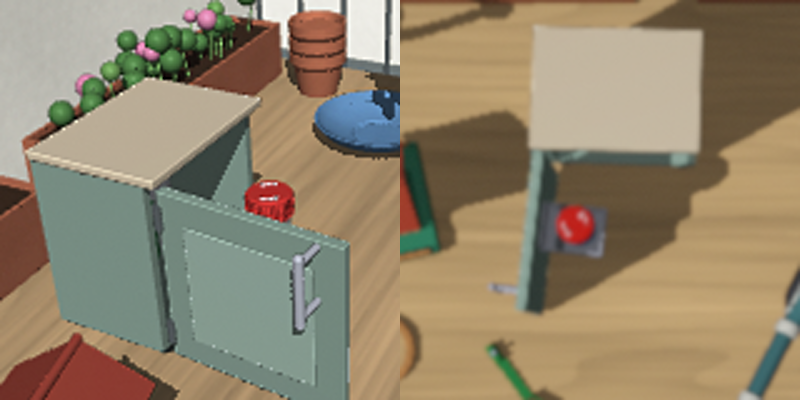

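The door is open at about 95°. The red cap is at top (220,190) and side (238,200), clear of the panel.

```bash
python3 - <<'E'
from h import *
from scipy.optimize import least_squares
for n,f,roi in(("top","t3f",(205,175,235,205)),("side","s3f",(222,185,255,215))):
    im=cv2.imread(f"pics/{f}.png").astype(int); x0,y0,x1,y1=roi
    m=np.zeros(im.shape[:2],bool); s=im[y0:y1,x0:x1]; m[y0:y1,x0:x1]=(s[:,:,2]-s[:,:,1]>50)&(s[:,:,2]>90)
    ys,xs=np.nonzero(m); print(n,xs.min(),xs.max(),ys.min(),ys.max(),len(xs),xs.mean(),ys.mean())
    (u,v),r=cv2.minEnclosingCircle(np.c_[xs,ys].astype(np.float32)); print(u,v,r)
    if n=="top": print(onz("top",u,v,.226), onz("top",xs.mean(),ys.mean(),.226)); a=ray("top",u,v)
    else:
        uc=(xs.min()+xs.max())/2
        for p in((0.5646,.118,.228),(0.5646,.118,.202)): print("ref",proj("side",p))
        b=ray("side",uc,ys.mean())
        print("z cross",cross(a,b))
# circle from handle
pts=np.array([[.6241,-.0136],[.5644,.0101],[.5023,.0672],[.4688,.1438],[.469,.2281],[.4737,.2426]])
f=least_squares(lambda h:np.hypot(*(pts-h).T)-.20304,[.66,.19]); h=f.x; print("hinge",h,f.fun)
d=pts[-1]-h; ang=np.arctan2(d[1],d[0]); # handle in door frame (-.035,-.2)
yaw=ang-np.arctan2(-.2,-.035); print("door yaw",np.degrees(yaw)%360)
print("jar",h+R.from_euler("z",yaw).as_matrix()[:2,:2]@[.07,-.1])
st()
E
```

```text
top 212 227 182 197 201 219.46268656716418 189.4726368159204
219.5 189.5 7.905794143676758
[0.5605 0.1292 0.226 ] [0.5606 0.1293 0.226 ]
side 228 247 192 208 250 237.856 199.64
237.7105255126953 200.5 10.322132110595703
ref [237.0922 193.8546]
ref [237.4935 202.0607]
z cross (array([0.56  , 0.1293, 0.2172]), np.float64(0.003256972240526054))
hinge [0.6678 0.1847] [ 0.     -0.0001 -0.0001  0.0001  0.0004 -0.0005]
door yaw 263.3233508311926
jar [0.5603 0.1268]
11.5 [ 0.4232 -0.1934  0.3442] [[ 0.1147  0.9934 -0.    ]
 [ 0.9934 -0.1147  0.0008]
 [ 0.0007 -0.0001 -1.    ]] [ 0.1181 -0.2344 -0.5939] 0.991792247203012 0.0 [-0.4826 -0.1966  1.8357  0.0007  1.5029 -0.3678]
```

```bash
python3 -m inch '[41.9,12.4,0,0,0,0,85, 41.9,12.4,0,0,0,0,85, 41.9,12.4,0,0,0,0,85, 41.9,12.4,0,0,0,0,85, 41.9,12.4,0,0,0,0,85, 41.9,12.4,0,0,0,0,85, 41.9,12.4,0,0,0,0,85, 41.9,12.4,0,0,0,0,85]' 30
python3 -m inch '[0,0,0,0,0,0,85, 0,0,0,0,0,0,85, 0,0,25,0,0,0,85, 0,0,25,0,0,0,85, 0,0,20,0,0,0,85, 0,0,0,0,0,0,85, 0,0,0,0,0,0,85, 0,0,0,0,0,0,85]' 30
python3 - <<'E'
from h import *
s=st(); t=np.array([.5603,.128,.193])-s["tool_pos"]; print(1e3*R.from_rotvec(s["tcp_rot"]).as_matrix().T@t)
E
```

```text
time: 12.3
tool_pos: [0.5598, 0.1318, 0.3446]
tcp_rot: [2.341, 2.095, 0.001]
wrist_force: [0.3, -0.9, 0.3]
width: 0.997
grip_force: 0.0
time: 13.1
tool_pos: [0.5609, 0.1273, 0.2763]
tcp_rot: [2.345, 2.088, 0.004]
wrist_force: [-0.2, -0.6, -0.3]
width: 0.997
grip_force: 0.0
13.1 [0.5609 0.1273 0.2763] [[ 0.1153  0.9933  0.0029]
 [ 0.9933 -0.1153  0.0004]
 [ 0.0008  0.0028 -1.    ]] [-0.2495 -0.5718 -0.3222] 0.9968585174242018 0.0 [ 0.1799  0.0384  1.7387 -0.0001  1.3615  0.2955]
[ 0.5805 -0.9498 83.3271]
```

```bash
python3 -m inch '[0.6,-0.9,15,0,0,0,85, 0,0,15,0,0,0,85, 0,0,15,0,0,0,85, 0,0,15,0,0,0,85, 0,0,15,0,0,0,85, 0,0,8,0,0,0,85, 0,0,0,0,0,0,85, 0,0,0,0,0,0,85]' 30
python3 -m inch '[0,0,0,0,0,0,58, 0,0,0,0,0,0,58, 0,0,0,0,0,0,58, 0,0,0,0,0,0,45, 0,0,0,0,0,0,45, 0,0,0,0,0,0,45, 0,0,0,0,0,0,45, 0,0,0,0,0,0,45]' 25
python3 - <<'E'
from h import *
st(); show("side","s4.png",(170,100,310,230),4)
E
```

```text
time: 13.9
tool_pos: [0.5596, 0.1281, 0.1913]
tcp_rot: [-2.346, -2.09, 0.0]
wrist_force: [0.1, -0.0, 1.1]
width: 0.996
grip_force: 0.0
time: 14.7
tool_pos: [0.5607, 0.1282, 0.1925]
tcp_rot: [2.344, 2.089, 0.004]
wrist_force: [3.8, 0.0, 5.8]
width: 0.608
grip_force: 26.7
14.7 [0.5607 0.1282 0.1925] [[ 0.115   0.9934  0.0031]
 [ 0.9934 -0.115   0.0004]
 [ 0.0008  0.0031 -1.    ]] [3.8056 0.0408 5.8405] 0.608308509556626 26.725448397919536 [ 0.1816  0.0854  1.8434 -0.0002  1.2096  0.2969]
```

View pics/s4.png

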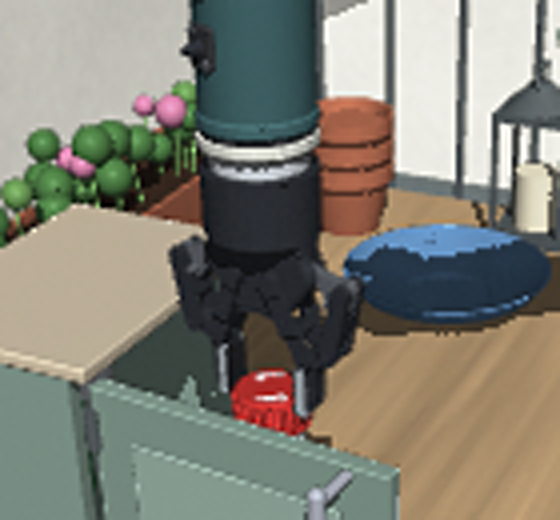

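The cap is held between both pads (opening 52 mm), with the fingertips low on it. I'll tighten the grip and press.

```bash
python3 -m inch '[0,0.8,0,0,0,0,45, 0,0,0,0,0,0,45, 0,0,0,0,0,0,45, 0,0,1,0,0,0,45, 0,0,1,0,0,0,45, 0,0,1,0,0,0,45, 0,0,0,0,0,0,45, 0,0,0,0,0,0,45]' 60
```

```text
time: 15.55
tool_pos: [0.5607, 0.1282, 0.1901]
tcp_rot: [2.345, 2.089, 0.002]
wrist_force: [-0.6, -0.2, 9.1]
width: 0.597
grip_force: 61.3
```

```bash
python3 -m inch '[0,0,1,0,0,0,45, 0,0,0.9,0,0,0,45, 0,0,0,0,0,0,45, 0,0,0,0,0,0,45, 0,0,0,0,0,0,45, 0,0,0,0,0,0,45, 0,0,0,0,0,0,45, 0,0,0,0,0,0,45]' 60
```

```text
time: 16.35
tool_pos: [0.5607, 0.1282, 0.1886]
tcp_rot: [2.345, 2.089, 0.003]
wrist_force: [-1.7, -0.1, 11.1]
width: 0.597
grip_force: 61.5
```

```bash
python3 -m inch '[0,0,0.2,0,0,-1.5,45, 0,0,0,0,0,-3,45, 0,0,0,0,0,-3.5,45, 0,0,0,0,0,-4,45, 0,0,0,0,0,-4,45, 0,0,0,0,0,-4,45, 0,0,0,0,0,0,45, 0,0,0,0,0,0,45]' 60
python3 - <<'E'
from h import *
s=st();print(s["torque"])
E
```

```text
time: 17.15
tool_pos: [0.561, 0.1283, 0.1886]
tcp_rot: [1.946, 2.464, 0.003]
wrist_force: [-0.7, 0.9, 11.2]
width: 0.595
grip_force: 61.4
17.15 [0.561  0.1283 0.1886] [[-0.2318  0.9728  0.0025]
 [ 0.9728  0.2318  0.0007]
 [ 0.0001  0.0025 -1.    ]] [-0.6734  0.8691 11.2299] 0.59481841580218 61.427722815424204 [ 0.1814  0.0893  1.8466  0.0003  1.2032 -0.0526]
[0.0025 0.0624 0.0671]
```

```bash
python3 -m inch '[0,0,0,0,0,-3,45, 0,0,0,0,0,-4,45, 0,0,0,0,0,-4,45, 0,0,0,0,0,-4,45, 0,0,0,0,0,-4,45, 0,0,0,0,0,-2,45, 0,0,0,0,0,0,45, 0,0,0,0,0,0,45]' 60
python3 -m inch '[0,0,0,0,0,-3,45, 0,0,0,0,0,-4,45, 0,0,0,0,0,-4,45, 0,0,0,0,0,-4,45, 0,0,0,0,0,-3,45, 0,0,0,0,0,-1,45, 0,0,0,0,0,0,45, 0,0,0,0,0,0,45]' 60
python3 - <<'E'
from h import *
s=st();print(s["torque"])
E
```

```text
time: 17.95
tool_pos: [0.561, 0.1283, 0.1886]
tcp_rot: [1.464, 2.777, 0.003]
wrist_force: [-0.4, 0.5, 11.3]
width: 0.597
grip_force: 61.4
time: 18.75
tool_pos: [0.5603, 0.1282, 0.1884]
tcp_rot: [0.987, 2.982, 0.001]
wrist_force: [-2.5, 0.2, 11.0]
width: 0.592
grip_force: 61.5
18.75 [0.5603 0.1282 0.1884] [[-0.8027  0.5964  0.0008]
 [ 0.5964  0.8027  0.0006]
 [-0.0003  0.001  -1.    ]] [-2.5294  0.215  11.0165] 0.5921404073477687 61.467346362769604 [ 0.1814  0.0893  1.8471  0.0005  1.2043 -0.7506]
[0.044  0.2834 0.012 ]
```

```bash
python3 -m inch '[0,0,-1,0,0,0,45, 0,0,-1,0,0,0,45, 0,0,-1,0,0,0,45, 0,0,-1,0,0,0,45, 0,0,-1,0,0,0,45, 0,0,-1,0,0,0,45, 0,0,0,0,0,0,45, 0,0,0,0,0,0,45]' 60
```

```text
time: 19.55
tool_pos: [0.5603, 0.1282, 0.1931]
tcp_rot: [0.987, 2.982, 0.001]
wrist_force: [0.1, 0.8, 6.5]
width: 0.598
grip_force: 61.4
```

```bash
python3 -m inch '[0,0,-1,0,0,0,45, 0,0,-1,0,0,0,45, 0,0,-1,0,0,0,45, 0,0,-1,0,0,0,45, 0,0,0,0,0,0,45, 0,0,0,0,0,0,45, 0,0,0,0,0,0,45, 0,0,0,0,0,0,45]' 60
```

```text
time: 20.35
tool_pos: [0.5598, 0.128, 0.1959]
tcp_rot: [-0.986, -2.982, 0.001]
wrist_force: [-0.8, 1.1, 3.9]
width: 0.593
grip_force: 62.6
```

```bash
python3 -m inch '[0,0,-2,0,0,0,45, 0,0,-2,0,0,0,45, 0,0,-3,0,0,0,45, 0,0,-3,0,0,0,45, 0,0,0,0,0,0,45, 0,0,0,0,0,0,45, 0,0,0,0,0,0,45, 0,0,0,0,0,0,45]' 60
```

```text
time: 21.15
tool_pos: [0.5602, 0.128, 0.2061]
tcp_rot: [-0.987, -2.983, 0.0]
wrist_force: [1.0, 0.6, 0.7]
width: 0.594
grip_force: 62.3
```

```bash
python3 -m inch '[0,0,-5,0,0,0,45, 0,0,-8,0,0,0,45, 0,0,-12,0,0,0,45, 0,0,-15,0,0,0,45, 0,0,-12,0,0,0,45, 0,0,-8,0,0,0,45, 0,0,0,0,0,0,45, 0,0,0,0,0,0,45]' 60
python3 - <<'E'
from h import *
st(); show("side","s5.png",(170,100,310,230),4)
E
```

```text
time: 21.95
tool_pos: [0.5602, 0.128, 0.2663]
tcp_rot: [0.986, 2.982, 0.0]
wrist_force: [-0.5, 0.4, -0.9]
width: 0.594
grip_force: 62.3
21.95 [0.5602 0.128  0.2663] [[-0.8028  0.5963  0.0002]
 [ 0.5963  0.8028  0.    ]
 [-0.0002  0.0002 -1.    ]] [-0.5058  0.4172 -0.9268] 0.5938796807516916 62.31221403926611 [ 0.1813  0.0436  1.7515 -0.      1.3463 -0.7507]
```

View pics/s5.png

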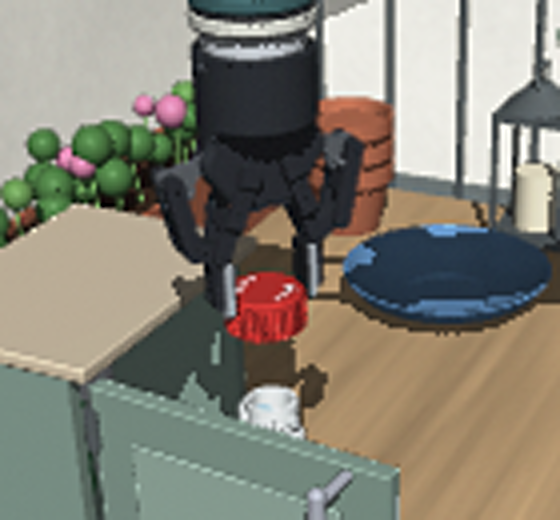

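The cap is upright in the gripper at crop (268,305), above the open white jar at (270,405). The door is still open.

```bash
python3 -c "
from workcell import job
print(job.finish_job())"
```

```text
the job is handed in; nothing more can be done
None
```

The door is open to about 95°, and the cap was pressed, twisted free and lifted off; the gripper still holds it upright about 6 cm above the open jar, and the job was handed in at about 22 s.

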